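# Take the foot plate from the drying hook and stand it in the slotted stand

### The arm

A 6-joint arm with a two-finger parallel gripper is mounted at the origin on the work surface. World frame = base frame: x ahead of the robot, y to its left, z up, the work surface at z = 0. Lengths are in m, angles in rad, forces in N, time in s.
With the tool pointing down it reaches from about 0.275 to 0.875 m from the base axis. Payload 12.5 kg.
Tool frame: the origin (TCP) lies on the centre line of the jaws, within the pads' length; the fingertips stand r.tip_extent ahead of it and the grasp point (between the pads) lies 3 mm ahead of it (r.tip_extent is the distance from the TCP to the fingertips, in m); z points along the fingers, y is the line along which they close (so a half turn about z gives the same grasp; the last joint's range is limited). The gripper opens to 85 mm and grips with 20 to 120 N. Pads are 22 mm wide; open, the fingers measure 114 mm over their backs; the gripper's body (76 mm by 85 mm) begins 54 mm behind the grasp point. The pads swing forward as they close: fully open they stand 13 mm farther back than shut.
Start: joints at [-1.396, 0.351, 1.652, -0, 1.139, -0.085], TCP at [0.141, -0.532, 0.253] pointing down, gripper open.
Joint ranges: [-2.75, 2.75], [-0.79, 2.1], [0.01, 2.65], [-1.57, 4.71], [0.07, 3.14], [-2.87, 2.87]. Speed limits (rad/s): [2.22, 2.22, 2.79, 3.14, 3.14, 3.14].

### API

Orientations are given as a rotation vector (axis times angle).
In Python, from workcell import r, optics gives the robot as it stands.
- The arm moves only by the shell command python3 -m inch 'ROWS' [FORCE]. ROWS is JSON, a list of rows, each an object with "linear": the shift along the tool's x, y, z in m, a list of three; "turn": the turn about the tool's z in degrees; "gripper": the closure, from 0 (fully open) to 1 (shut). A call has 1 to 8 rows; each row is the pose to reach, as a shift and turn from the pose commanded when the call began, along the tool's axes at that moment; what a row does not reach only later rows make up. A row lasts 1/8 s, in which the tool goes at most 62.5 mm and 10.7 degrees, less where a joint would pass 70% of its speed; a pose out of reach is approached as far as the arm can. A call with a gripper value outside its range is refused whole. The fingers move at their own pace and stop on an object; FORCE is the grip in N (left out, the last holds). Time passes only in rows, so rows that repeat a pose let the fingers close. It gives the time, the measured TCP pose, the force, the opening and the grip force at its end, in the units of the state.
- r.state(): the state, without advancing time (a new reading comes with each control period).
- optics.grab_frame(name): name is "scene" or "top" or "wrist"; returns the picture (384x512x3 uint8, blue, green, red); there is no depth.
- optics.camera_info(name): a dict with "intrinsics" (3x3 intrinsics, pixels), "xyz" and "attitude" of the camera in the world. Camera axes: x right, y down, z forward; pixel columns grow to the right and rows downward; lengths in m; the calibration is good to about 2 mm. A picture is of the moment at which its call begins: read the wrist's pose just before it. camera_info takes no time and is no camera call; for the wrist camera it gives the pose at the moment of the call.
- r.job_done(): hands the job in; it is judged then, once.
The state is a dict: "time_s": time; "qpos": joint angles; "joint_vel": joint speeds; "effort": joint torques, N m; "tcp_pos": TCP position; "orientation": TCP orientation; "contact_force": force on the tool from outside, world axes, zero at the start; "torque": the same for the moment, N m; "grip_width": finger opening in m; "grip_force": force on a finger pad.
Only numpy, scipy, OpenCV 4.12 (cv2) and the standard library are available. Lean on these libraries where they do the work, as an engineer would, in place of code of your own. Each camera call takes 0.05 s, during which the arm holds its last target. There are 200 camera calls.

### The job

Lift the yellow foot plate up and off the hook of the drying post, and stand it upright, eye end up, in the slot of the green stand. Lower it gently until its lower end rests on the bottom of the slot before you let go, then leave it standing there. Leave the grey plate in its grey stand and the other things on the bench as they are.

Things in the scene. Friction and masses are not known exactly. Their poses are not given: they have to be found in the camera images.
- yellow_plate: Flat stiff yellow prosthetic foot plate, two black dots, 180 x 50 x 10 mm, 0.18 kg, hanging on the drying post's hook, length vertical, width across the hook. Origin: centre of its lower end; z up its length, x through the thickness, y across the width. An eye through the thickness, 24 mm wide, spans 135 to 171 mm above the origin. Best pinched across the width, about 145 mm above the lower end.
- yellow_eye (a point): Middle of the upper edge of the yellow plate's eye, 171 mm above the plate's origin; a 9 mm bar lies above it.
- drying_post: Fixed post. Origin on the bench under the hanging plate; the hook opens to its -x. Base 120 x 150 x 12 mm and an 18 mm upright rod at x = +95 mm. A lamp hood (x 0 to +90 mm, y +-40 mm, underside 368 mm up) over the hook blocks the way from straight above: come from the -x side with the tool tilted 30 to 40 degrees, pointing to the post's +x and down.
- hook (a point): Top of the hook's bar (8 mm round, along the post's x) where the eye rests, 279 mm above the bench. The hook's upturned tip ends at x = -24 mm in the post's frame, 10 mm higher than this point: raise the plate 14 to 24 mm, then draw it off to -x by 50 mm or more.
- green_stand: Fixed green block 90 (x) x 120 (y) x 52 mm high with one slot in its top that takes the plate's lower end: 14 mm (x) by 55 mm (y), 40 mm deep. Steel lips along its long sides slope outward at 45 degrees, up to 58 mm high, and guide the plate in. Origin at the centre of its underside; the slot is centred on it. The slot's long side is the block's y.
- slot_floor (a point): Centre of the bottom of the green stand's slot, 12 mm above the bench; the plate's origin belongs here. Axes as the green stand's.
- grey_stand: Fixed grey block of the same shape as the green one, holding the grey plate. Not to be used.
- grey_plate: Grey foot plate 130 mm long, 50 mm wide, 10 mm thick, standing in the grey stand. Origin at the centre of its lower end. Leave it alone.
- bottle: Clear plastic bottle, 64 mm diameter, 190 mm tall, standing at the back; origin under its centre. Leave it alone.
- mug: Blue mug, 80 mm diameter, 90 mm tall, standing at the back; origin under its centre. Leave it alone.
- jar: Amber jar, 70 mm diameter, 80 mm tall, on the left; origin under its centre. Leave it alone.
- tube: Upright aluminium tube, 34 mm diameter, 110 mm tall, on the right; origin under its centre. Leave it alone.
- brush: Brush lying on the left of the bench. Leave it alone.
- screwdriver: Screwdriver lying on the right of the bench. Leave it alone.
There are look-alikes about, which are no part of the job. There is more than one size of the yellow_plate; the job needs the smaller.

How it is judged:
By the outcome, as a careful person would: the job done as asked, in the order asked, and still so for the second after the job is handed in, with the robot touching nothing.
It also fails if it takes over 53 s, if anything falls off the work surface, if the arm or the gripper's body presses on something with over 40 N, if the wrist force passes 120 N, or if a joint passes its speed limit or range.

## Working session

There is one attempt and no reset: what is moved stays moved. The work goes in short steps, Python scripts to look and compute and a shell command to move; the robot and the scene stay as the last step left them, time stands still between calls to the robot, and variables do not carry over. Pictures are saved under pics/ and viewed, at most 12 in all, crops included, and the job is handed in when it is done.

```bash
ls; mkdir -p pics; python3 - <<'E'
from workcell import r, optics
import cv2,numpy as np
s=r.state(); print(s, r.tip_extent)
a=optics.grab_frame("scene"); b=optics.grab_frame("top")
np.save('scene.npy',a);np.save('top.npy',b)
cv2.imwrite('pics/scene.png',cv2.resize(a,(800,600)));cv2.imwrite('pics/top.png',cv2.resize(b,(800,600)))
for n in("scene","top","wrist"):print(n,optics.camera_info(n))
E
```

```text
pics
{'time_s': 0.0, 'qpos': array([-1.39559238e+00,  3.51242776e-01,  1.65242068e+00,  1.40167379e-05,
        1.13910908e+00, -8.45707585e-02]), 'joint_vel': array([ 0.00169698, -0.0006475 , -0.0010958 , -0.0004062 , -0.00023714,
        0.00085661]), 'effort': array([-1.80627809e-03, -5.06100905e+01, -2.91407669e+01, -1.74130382e-04,
        4.45593148e-03, -1.47345006e-06]), 'tcp_pos': array([ 0.14126437, -0.53123292,  0.25275612]), 'orientation': array([-3.11396129e+00, -4.06744878e-01,  6.39635698e-05]), 'contact_force': array([-0.17536875, -0.51235723, -0.20951313]), 'torque': array([-0.011587  ,  0.02700143,  0.02140739]), 'grip_force': 0.0, 'grip_width': 0.0855310188361789} 0.022
scene {'intrinsics': array([[486.1429697 ,   0.        , 258.28685731],
       [  0.        , 486.1429697 , 197.59426187],
       [  0.        ,   0.        ,   1.        ]]), 'xyz': array([1.41283412, 0.87379492, 0.99214921]), 'attitude': array([-0.8820467 , -2.33686328,  1.24101064])}
top {'intrinsics': array([[461.5581022 ,   0.        , 253.23362024],
       [  0.        , 461.5581022 , 187.62933485],
       [  0.        ,   0.        ,   1.        ]]), 'xyz': array([ 0.41372614, -0.01900755,  1.57082991]), 'attitude': array([-2.1691061 ,  2.1230067 , -0.12194753])}
wrist {'intrinsics': array([[267.36147845,   0.        , 261.06169009],
       [  0.        , 267.36147845, 190.78535305],
       [  0.        ,   0.        ,   1.        ]]), 'xyz': array([ 0.20525009, -0.51480951,  0.37490426]), 'attitude': array([ 2.31380352, -1.77748887, -0.24451854])}
```

View pics/scene.png

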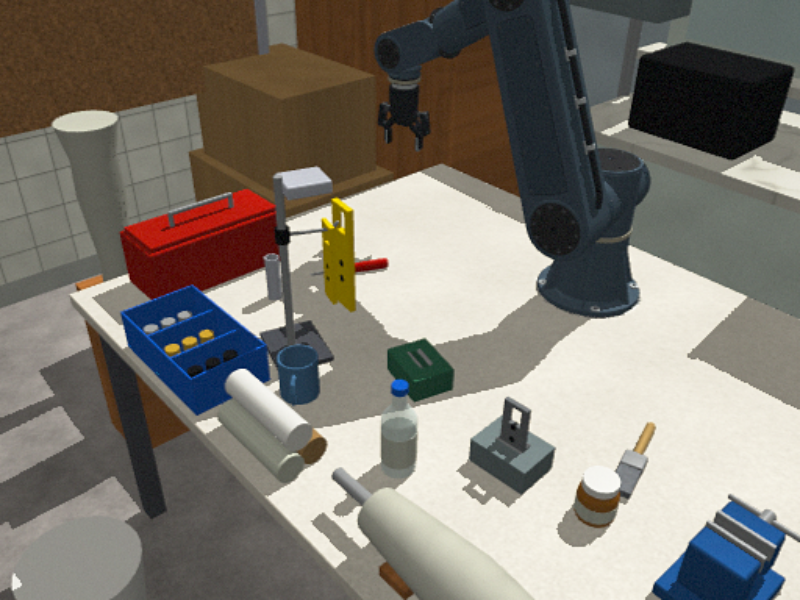

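View pics/top.png

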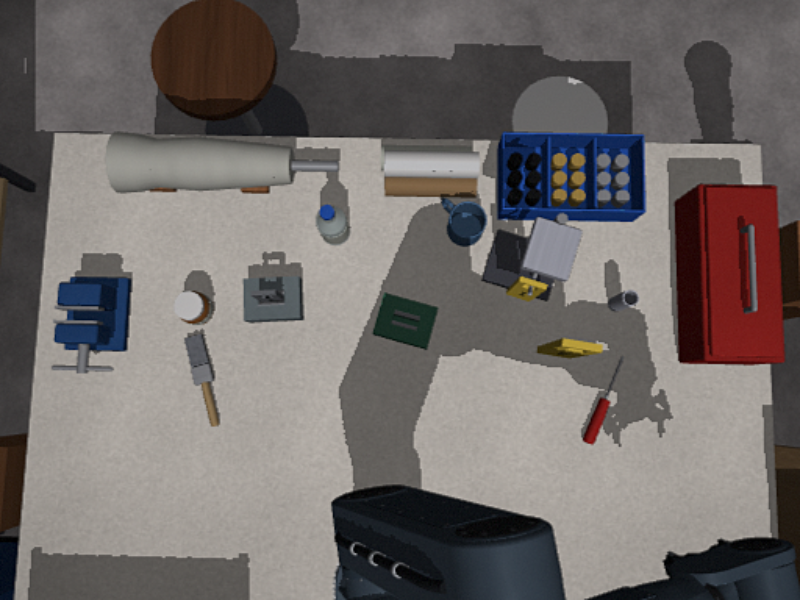

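The scene picture shows yellow pieces around (340,255). The top picture shows two: (527,288) under the lamp hood and (570,347) in front of it. Green stand is at top (405,320) and scene (420,368). Next, a close crop.

```bash
python3 - <<'E'
import cv2,numpy as np
a=np.load('scene.npy');b=np.load('top.npy')
c=cv2.resize(a[105:235,160:290],(600,600),interpolation=cv2.INTER_CUBIC)
d=cv2.resize(b[130:245,290:440],None,fx=800/150/1.0*0.9,fy=800/150*.9,interpolation=cv2.INTER_CUBIC)
cv2.imwrite('pics/c.png',c);cv2.imwrite('pics/d.png',d);print(d.shape)
E
```

```text
(552, 720, 3)
```

View pics/c.png

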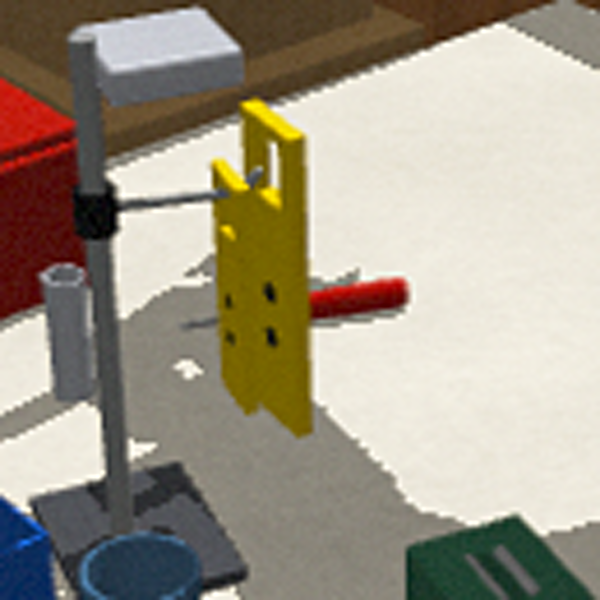

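View pics/d.png

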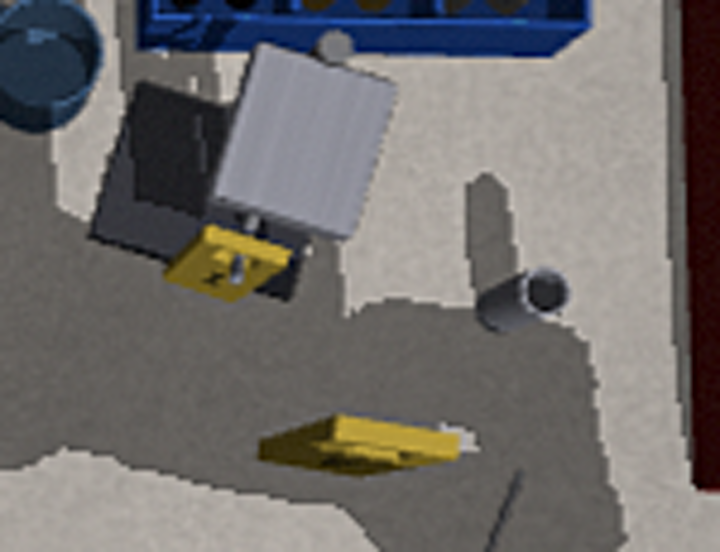

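The crops show two look-alikes. One hangs on the hook (top crop (230,265)), and the other is free, nearer the robot (top crop (360,445)). They overlap in the scene view, so I'll work out which is which by projection.

```bash
cat > h.py <<'E'
import cv2,numpy as np
from scipy.spatial.transform import Rotation as R
from workcell import r, optics
def cam(n):
    i=optics.camera_info(n); return i['intrinsics'],i['xyz'],R.from_rotvec(i['attitude']).as_matrix()
def ray(c,px,z):
    K,p,M=c; d=M@np.linalg.solve(K,[px[0],px[1],1]); return p+d*(z-p[2])/d[2]
def proj(c,P):
    K,p,M=c; q=K@(M.T@(np.asarray(P)-p)); return q[:2]/q[2]
def tri(c1,p1,c2,p2):
    A=[];b=[]
    for (K,p,M),px in((c1,p1),(c2,p2)):
        d=M@np.linalg.solve(K,[*px,1]);d/=np.linalg.norm(d);P=np.eye(3)-np.outer(d,d);A.append(P);b.append(P@p)
    x=np.linalg.lstsq(np.vstack(A),np.hstack(b),rcond=None)[0]
    return x,[proj(c1,x)-p1,proj(c2,x)-p2]
E
python3 - <<'E'
from h import *
T=cam('top');S=cam('scene')
f=.75*.0+150/720
tc=lambda u,v:(290+u*150/720,130+v*150/720)
sc=lambda u,v:(160+u*130/600,105+v*130/600)
isc=lambda p:((p[0]-160)*600/130,(p[1]-105)*600/130)
itc=lambda p:((p[0]-290)*4.8,(p[1]-130)*4.8)
print('hung top edge corners (crop px 205,228),(290,258) z=.288')
for c in((205,228),(290,258),(230,300),(165,275)):
    for z in(.288,.108): 
        P=ray(T,tc(*c),z); print(c,z,P.round(3),np.round(isc(proj(S,P))))
print('decoy')
for c in((335,415),(460,435),(458,455),(260,440),(260,460),(360,475)):
    for z in(.3,.2,.1,0.0):
        P=ray(T,tc(*c),z); print(c,z,P.round(3),np.round(isc(proj(S,P))))
E
```

```text
hung top edge corners (crop px 205,228),(290,258) z=.288
(205, 228) 0.288 [ 0.615 -0.218  0.288] [237. 186.]
(205, 228) 0.108 [ 0.643 -0.246  0.108] [191. 407.]
(290, 258) 0.288 [ 0.598 -0.267  0.288] [213. 153.]
(290, 258) 0.108 [ 0.624 -0.302  0.108] [167. 366.]
(230, 300) 0.288 [ 0.573 -0.232  0.288] [273. 160.]
(230, 300) 0.108 [ 0.595 -0.262  0.108] [231. 375.]
(165, 275) 0.288 [ 0.587 -0.194  0.288] [291. 185.]
(165, 275) 0.108 [ 0.611 -0.219  0.108] [249. 407.]
decoy
(335, 415) 0.3 [ 0.506 -0.29   0.3  ] [296.  89.]
(335, 415) 0.2 [ 0.513 -0.311  0.2  ] [274. 205.]
(335, 415) 0.1 [ 0.521 -0.333  0.1  ] [253. 313.]
(335, 415) 0.0 [ 0.528 -0.354  0.   ] [233. 413.]
(460, 435) 0.3 [ 0.496 -0.361  0.3  ] [247.  54.]
(460, 435) 0.2 [ 0.503 -0.388  0.2  ] [223. 165.]
(460, 435) 0.1 [ 0.509 -0.415  0.1  ] [201. 268.]
(460, 435) 0.0 [ 0.516 -0.442  0.   ] [181. 363.]
(458, 455) 0.3 [ 0.485 -0.36   0.3  ] [260.  50.]
(458, 455) 0.2 [ 0.49  -0.386  0.2  ] [237. 161.]
(458, 455) 0.1 [ 0.496 -0.413  0.1  ] [216. 263.]
(458, 455) 0.0 [ 0.502 -0.44   0.   ] [196. 358.]
(260, 440) 0.3 [ 0.491 -0.247  0.3  ] [351. 103.]
(260, 440) 0.2 [ 0.497 -0.265  0.2  ] [330. 221.]
(260, 440) 0.1 [ 0.503 -0.283  0.1  ] [311. 331.]
(260, 440) 0.0 [ 0.509 -0.301  0.   ] [293. 432.]
(260, 460) 0.3 [ 0.48  -0.247  0.3  ] [363.  99.]
(260, 460) 0.2 [ 0.485 -0.265  0.2  ] [343. 216.]
(260, 460) 0.1 [ 0.49  -0.283  0.1  ] [324. 325.]
(260, 460) 0.0 [ 0.495 -0.301  0.   ] [307. 426.]
(360, 475) 0.3 [ 0.472 -0.304  0.3  ] [321.  70.]
(360, 475) 0.2 [ 0.477 -0.326  0.2  ] [299. 184.]
(360, 475) 0.1 [ 0.482 -0.349  0.1  ] [280. 288.]
(360, 475) 0.0 [ 0.486 -0.371  0.   ] [262. 386.]
```

The front-left plate in the scene crop ((213..240,153..186) down to (250,410)) is the one on the hook, about 50 mm wide. It's the smaller one, so it's my target. The right one stands free on the bench and is about 75 mm wide and 0.26 m tall, so it's the larger decoy. Next I'll measure the stand and the plate, and check the move command's usage for tilting.

```bash
python3 -m inch; python3 -m inch --help | head -30; python3 - <<'E'
from h import *
T=cam('top');S=cam('scene')
b=np.load('top.npy');h=cv2.cvtColor(b,cv2.COLOR_BGR2HSV)
m=cv2.inRange(h,(60,80,20),(90,255,255));m[:, :200]=0;m[:,300:]=0;m[:160]=0;m[260:]=0
m=cv2.morphologyEx(m,cv2.MORPH_CLOSE,np.ones((9,9)))
c=max(cv2.findContours(m,0,2)[0],key=cv2.contourArea);q=cv2.boxPoints(cv2.minAreaRect(c))
P=np.array([ray(T,p,.052) for p in q]);print(q,P.round(4),P.mean(0),[np.linalg.norm(P[i]-P[i-1]).round(4) for i in range(4)])
e=P[1]-P[0];print(np.degrees(np.arctan2(e[1],e[0])))
g=(cv2.inRange(h,(0,0,70),(180,70,255))&cv2.erode(m,np.ones((9,9))))
for k in cv2.findContours(g,0,2)[0]:
    if len(k)>4:
        rr=cv2.minAreaRect(k);print(rr,ray(T,rr[0],.055).round(4))
# larger decoy / yellow
y=cv2.inRange(h,(20,120,50),(35,255,255));y[:150]=0
for k in cv2.findContours(y,0,2)[0]:
    if cv2.contourArea(k)>30: print('y',k[:,0].tolist() if 0 else cv2.minAreaRect(k), cv2.approxPolyDP(k,2,True)[:,0].tolist())
E
```

```text
[[238.18051 213.55016]
 [245.48709 187.24641]
 [279.37247 196.65901]
 [272.0659  222.96275]] [[ 0.5253  0.0565  0.052 ]
 [ 0.6132  0.0346  0.052 ]
 [ 0.5841 -0.0783  0.052 ]
 [ 0.4967 -0.0557  0.052 ]] [ 0.55484343 -0.01073544  0.052     ] [np.float64(0.1157), np.float64(0.0906), np.float64(0.1166), np.float64(0.0903)]
-14.005826089645943
y ((364.5, 222.5), (11.0, 41.0), 90.0) [[344, 222], [345, 225], [360, 228], [385, 224], [384, 220], [366, 217]]
y ((336.79998779296875, 184.60000610351562), (23.400854110717773, 13.914020538330078), 18.434947967529297) [[324, 187], [338, 192], [350, 182], [332, 177]]invalid input
invalid input: not JSON, or not a number
```

The stand is at (0.555, -0.011) with its x-axis at about -14°. Rows have no tilt input, so the tool may only tilt at the edge of its reach ("approached as far as the arm can"). I'll test that high up, in free space.

```bash
python3 -m inch '[{"linear":[0,0,-0.06],"turn":0,"gripper":0},{"linear":[0,0,-0.12],"turn":0,"gripper":0},{"linear":[0,0,-0.18],"turn":0,"gripper":0},{"linear":[0,0,-0.24],"turn":0,"gripper":0},{"linear":[0,0,-0.3],"turn":0,"gripper":0},{"linear":[0,0,-0.36],"turn":0,"gripper":0},{"linear":[0,0,-0.42],"turn":0,"gripper":0},{"linear":[0,0,-0.48],"turn":0,"gripper":0}]'
python3 - <<'E'
from h import *
s=r.state();M=R.from_rotvec(s['orientation']).as_matrix();print(s['qpos'].round(3),s['tcp_pos']);print(M.round(3))
E
```

```text
time_s: 1.1
tcp_pos: [0.1415, -0.5324, 0.7217]
orientation: [3.113, 0.407, 0.0]
contact_force: [0.4, -0.4, 1.3]
grip_width: 0.0852
grip_force: 0.0
[-1.396  0.406  0.444 -0.     2.289 -0.085] [ 0.14145931 -0.53237686  0.72166987]
[[ 0.966  0.257  0.   ]
 [ 0.257 -0.966 -0.002]
 [-0.     0.002 -1.   ]]
```

```bash
python3 -m inch '[{"linear":[0,0,-0.06],"turn":0,"gripper":0},{"linear":[0,0,-0.12],"turn":0,"gripper":0},{"linear":[0,0,-0.18],"turn":0,"gripper":0},{"linear":[0,0,-0.24],"turn":0,"gripper":0},{"linear":[0,0,-0.3],"turn":0,"gripper":0},{"linear":[0,0,-0.36],"turn":0,"gripper":0},{"linear":[0,0,-0.42],"turn":0,"gripper":0},{"linear":[0,0,-0.48],"turn":0,"gripper":0}]'
cat > st.py <<'E'
from h import *
s=r.state();M=R.from_rotvec(s['orientation']).as_matrix();print(s['qpos'].round(3),s['tcp_pos'].round(4));print(M.round(3))
E
python3 st.py
```

```text
time_s: 2.1
tcp_pos: [0.1127, -0.4245, 0.8348]
orientation: [3.095, 0.404, 0.004]
contact_force: [-0.4, -0.0, 0.6]
grip_width: 0.0856
grip_force: 0.0
[-1.418  0.435  0.012  0.005  2.673 -0.103] [ 0.1127 -0.4245  0.8348]
[[ 0.966  0.257  0.005]
 [ 0.257 -0.966 -0.02 ]
 [-0.     0.021 -1.   ]]
```

```bash
python3 -m inch '[{"linear":[0.06,0.015,0],"turn":5,"gripper":0},{"linear":[0.12,0.03,0],"turn":10,"gripper":0},{"linear":[0.18,0.045,0],"turn":15,"gripper":0},{"linear":[0.24,0.06,0],"turn":20,"gripper":0},{"linear":[0.3,0.075,0],"turn":25,"gripper":0},{"linear":[0.36,0.09,0],"turn":30,"gripper":0},{"linear":[0.42,0.07,0],"turn":35,"gripper":0},{"linear":[0.48,0.05,0],"turn":35,"gripper":0}]'
python3 st.py
```

```text
time_s: 3.1
tcp_pos: [0.4652, -0.3439, 0.7468]
orientation: [3.066, -0.546, 0.04]
contact_force: [-0.4, 0.4, 0.2]
grip_width: 0.0855
grip_force: 0.0
[-0.713  0.611  0.013 -0.016  2.482  1.197] [ 0.4652 -0.3439  0.7468]
[[ 0.938 -0.345  0.021]
 [-0.345 -0.938 -0.031]
 [ 0.03   0.022 -0.999]]
```

```bash
python3 -m inch '[{"linear":[0.04,-0.03,-0.03],"turn":0,"gripper":0},{"linear":[0.08,-0.06,-0.06],"turn":0,"gripper":0},{"linear":[0.12,-0.09,-0.09],"turn":0,"gripper":0},{"linear":[0.16,-0.12,-0.12],"turn":0,"gripper":0}]'
python3 st.py
python3 -m inch '[{"linear":[0.055,0,-0.03],"turn":0,"gripper":0}]'
python3 st.py
python3 -m inch '[{"linear":[0.4,0,-0.2],"turn":0,"gripper":0}]'
python3 st.py
```

```text
time_s: 3.6
tcp_pos: [0.5323, -0.2644, 0.7394]
orientation: [3.057, -0.542, 0.081]
contact_force: [-1.0, -0.9, 1.3]
grip_width: 0.0852
grip_force: 0.0
[-0.533  0.624  0.013 -0.023  2.443  1.37 ] [ 0.5323 -0.2644  0.7394]
[[ 0.938 -0.344  0.045]
 [-0.343 -0.938 -0.044]
 [ 0.058  0.026 -0.998]]
time_s: 3.72
tcp_pos: [0.5508, -0.2664, 0.7312]
orientation: [3.048, -0.539, 0.123]
contact_force: [-0.1, -0.4, -0.6]
grip_width: 0.0856
grip_force: 0.0
[-0.521  0.639  0.012 -0.021  2.4    1.384] [ 0.5508 -0.2664  0.7312]
[[ 0.936 -0.344  0.07 ]
 [-0.34  -0.939 -0.057]
 [ 0.086  0.029 -0.996]]
time_s: 3.85
tcp_pos: [0.5696, -0.27, 0.7216]
orientation: [3.039, -0.538, 0.161]
contact_force: [0.2, 0.1, -0.2]
grip_width: 0.085
grip_force: 0.0
[-0.511  0.656  0.013 -0.019  2.357  1.396] [ 0.5696 -0.27    0.7216]
[[ 0.934 -0.345  0.094]
 [-0.339 -0.938 -0.068]
 [ 0.111  0.032 -0.993]]
```

Single-row pushes at the reach limit tilt the tool about 1.5° each, and the tilt carries over. I'll continue until it reaches about 35°, steering the azimuth as I go.

```bash

python3 -m inch '[{"linear":[0.03,-0.045,-0.025],"turn":0,"gripper":0}]' >/dev/null
python3 -m inch '[{"linear":[0.03,-0.045,-0.025],"turn":0,"gripper":0}]' >/dev/null
python3 -m inch '[{"linear":[0.03,-0.045,-0.025],"turn":0,"gripper":0}]' >/dev/null
python3 st.py
python3 -m inch '[{"linear":[0.05,-0.015,-0.035],"turn":0,"gripper":0}]' >/dev/null
python3 -m inch '[{"linear":[0.05,-0.015,-0.035],"turn":0,"gripper":0}]' >/dev/null
python3 -m inch '[{"linear":[0.05,0,-0.035],"turn":0,"gripper":0}]' >/dev/null
python3 st.py
```

```text
[-0.289  0.658  0.013 -0.054  2.306  1.592] [ 0.6254 -0.1477  0.7224]
[[ 0.927 -0.345  0.145]
 [-0.336 -0.938 -0.085]
 [ 0.165  0.03  -0.986]]
[-0.269  0.657  0.013 -0.051  2.216  1.613] [ 0.6487 -0.141   0.7274]
[[ 0.91  -0.342  0.232]
 [-0.326 -0.939 -0.106]
 [ 0.254  0.021 -0.967]]
```

```bash

for i in 1 2 3 4 5 6; do :; done
python3 -m inch '[{"linear":[0.05,0,-0.035],"turn":0,"gripper":0}]' >/dev/null
python3 -m inch '[{"linear":[0.05,0,-0.035],"turn":0,"gripper":0}]' >/dev/null
python3 -m inch '[{"linear":[0.05,0,-0.035],"turn":0,"gripper":0}]' >/dev/null
python3 -m inch '[{"linear":[0.05,0,-0.035],"turn":0,"gripper":0}]' >/dev/null
python3 -m inch '[{"linear":[0.05,0,-0.035],"turn":0,"gripper":0}]' >/dev/null
python3 -m inch '[{"linear":[0.05,0,-0.035],"turn":0,"gripper":0}]' >/dev/null
python3 st.py
python3 -m inch '[{"linear":[0.05,0,-0.035],"turn":0,"gripper":0}]' >/dev/null
python3 -m inch '[{"linear":[0.05,0,-0.035],"turn":0,"gripper":0}]' >/dev/null
python3 st.py
```

```text
[-0.312  0.606  0.013 -0.021  2.074  1.587] [ 0.6505 -0.1659  0.7734]
[[ 0.849 -0.337  0.407]
 [-0.302 -0.941 -0.151]
 [ 0.434  0.005 -0.901]]
[-0.325  0.579  0.013 -0.011  2.035  1.58 ] [ 0.6437 -0.1701  0.7956]
[[ 0.82  -0.335  0.463]
 [-0.291 -0.942 -0.166]
 [ 0.492  0.002 -0.871]]
```

```bash

python3 -m inch '[{"linear":[0.05,0,-0.035],"turn":0,"gripper":0}]' >/dev/null
python3 -m inch '[{"linear":[0.05,0,-0.035],"turn":0,"gripper":0}]' >/dev/null
python3 st.py
python3 - <<'E'
from h import *
s=r.state();M=R.from_rotvec(s['orientation']).as_matrix()
X=np.array([.942,-.335,0])
g=np.array([.60,-.24,.253]) # grasp pt estimate
for d,up in((.20,.12),(.10,.05)):
    t=g-d*X+[0,0,up]-.003*M[:,2]
    print(t, M.T@(t-s['tcp_pos']))
E
```

```text
[-0.337  0.548  0.013 -0.     2.     1.574] [ 0.6333 -0.1724  0.8204]
[[ 0.788 -0.333  0.518]
 [-0.28  -0.943 -0.181]
 [ 0.548 -0.002 -0.836]]
[ 0.41004736 -0.17245569  0.37550859] [-0.41991366  0.07524688  0.25650655]
[ 0.50424736 -0.20595569  0.30550859] [-0.37470071  0.07554698  0.3698714 ]
```

```bash

python3 -m inch '[{"linear":[-0.052,0.009,0.032],"turn":0,"gripper":0},{"linear":[-0.104,0.018,0.064],"turn":0,"gripper":0},{"linear":[-0.156,0.027,0.096],"turn":0,"gripper":0},{"linear":[-0.208,0.036,0.128],"turn":0,"gripper":0},{"linear":[-0.26,0.045,0.16],"turn":0,"gripper":0},{"linear":[-0.312,0.054,0.192],"turn":0,"gripper":0},{"linear":[-0.364,0.063,0.224],"turn":0,"gripper":0},{"linear":[-0.416,0.072,0.255],"turn":0,"gripper":0}]' 
python3 st.py
python3 - <<'E'
from h import *
W=cam('wrist');a=optics.grab_frame('wrist');b=optics.grab_frame('top')
np.save('w1.npy',a);import pickle;pickle.dump(W,open('w1.pkl','wb'))
np.save('top2.npy',b);cv2.imwrite('pics/w1.png',cv2.resize(a,(800,600)))
E
```

```text
time_s: 6.85
tcp_pos: [0.4611, -0.1706, 0.4749]
orientation: [2.88, -0.495, 0.86]
contact_force: [0.4, 0.2, 1.6]
grip_width: 0.0857
grip_force: 0.0
[-0.491 -0.165  1.783  0.102  0.951  1.386] [ 0.4611 -0.1706  0.4749]
[[ 0.788 -0.334  0.517]
 [-0.28  -0.943 -0.182]
 [ 0.548 -0.001 -0.836]]
```

View pics/w1.png

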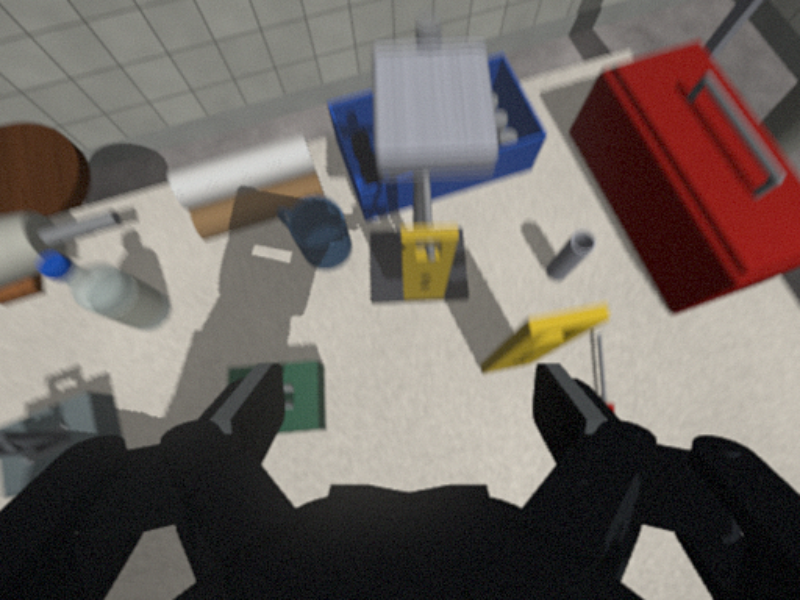

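The wrist picture shows the target hanging from the hook at (430,262), with two dots and its eye at (430,250). The larger decoy is at (555,335), to the right of the approach path. The frame is motion-blurred, so I'll measure from a settled one.

```bash
python3 st.py; python3 - <<'E'
from h import *
W=cam('wrist');a=optics.grab_frame('wrist');W2=cam('wrist');a=optics.grab_frame('wrist')
np.save('w1.npy',a);cv2.imwrite('pics/w2.png',cv2.resize(a[120:250,210:400],(800,547),interpolation=cv2.INTER_CUBIC))
h=cv2.cvtColor(a,cv2.COLOR_BGR2HSV);y=cv2.inRange(h,(18,120,50),(36,255,255))
for k in cv2.findContours(y,0,2)[0]:
    if cv2.contourArea(k)>60: print(cv2.contourArea(k),cv2.approxPolyDP(k,1.5,True)[:,0].tolist())
g=cv2.inRange(h,(55,80,20),(90,255,255))
k=max(cv2.findContours(g,0,2)[0],key=cv2.contourArea);print('green',cv2.approxPolyDP(k,2,True)[:,0].tolist())
# predicted projections with nominal pose
X=np.array([.942,-.335,0]);Y=np.array([.335,.942,0])
for n,x,yy,z in(('TL',-5,25,180),('TR',-5,-25,180),('BL',-5,25,0),('BR',-5,-25,0),('TLb',5,25,180),('TRb',5,-25,180)):
    P=np.array([.60,-.24,.108])+X*x/1e3+Y*yy/1e3+[0,0,z/1e3]
    print(n,proj(W2,P).round(1),proj(cam('top'),P).round(1),proj(cam('scene'),P).round(1))
E
```

```text
[-0.491 -0.164  1.793  0.102  0.954  1.386] [ 0.458  -0.1694  0.468 ]
[[ 0.795 -0.334  0.506]
 [-0.284 -0.942 -0.176]
 [ 0.536 -0.003 -0.844]]
1487.0 [[389, 190], [339, 199], [309, 229], [309, 233], [336, 229], [390, 199]]
1477.5 [[256, 140], [258, 186], [282, 186], [293, 145], [292, 139]]
green [[201, 228], [182, 230], [181, 240], [188, 244], [188, 256], [183, 259], [181, 272], [202, 269], [202, 252], [199, 250], [202, 248]]
TL [256.1 149.8] [331.7 181.4] [214.8 144.5]
TR [293.4 149.8] [348.6 187.7] [209.9 137.7]
BL [258.  190.2] [323.  189.5] [216.6 192.9]
BR [283.2 190.2] [337.8 195. ] [212.  185.4]
TLb [256.2 143.1] [332.9 178.1] [211.7 145. ]
TRb [293.2 143.1] [349.7 184.4] [206.9 138.2]
```

View pics/w2.png

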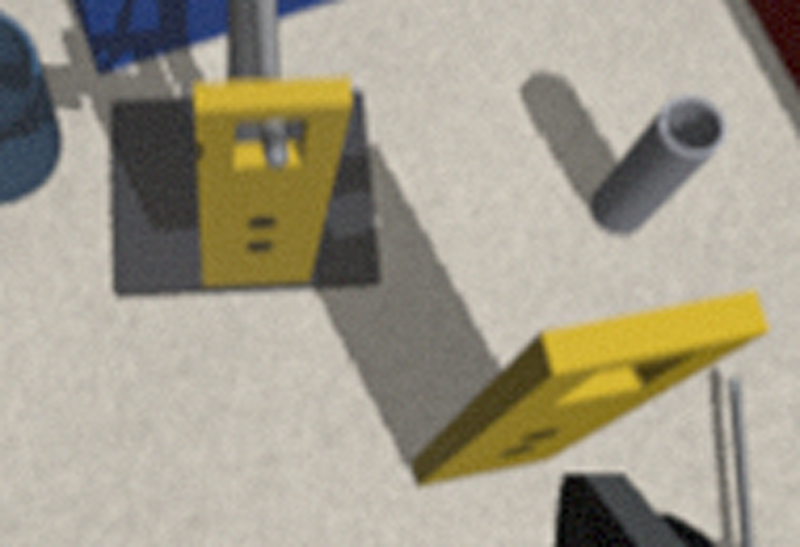

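The settled crop matches my projections to within a 4-pixel row offset, so the plate is at about (0.605, -0.242) with yaw -19.6°, and the decoy is clear to the right. Next I'll compute the approach.

```bash
cat > go.py <<'E'
from h import *
import sys
# go.py gx gy gz back : shift in tool axes to bring the grasp point there, 'back' m behind along tool z
g=np.array([float(v) for v in sys.argv[1:4]]);bk=float(sys.argv[4])
s=r.state();M=R.from_rotvec(s['orientation']).as_matrix()
print(s['time_s'],'tilt',np.degrees(np.arccos(-M[2,2])).round(2),'az z',np.degrees(np.arctan2(M[1,2],M[0,2])).round(2),'az -y',np.degrees(np.arctan2(-M[0,1]*-1,-M[1,1])).round(2),'yz',M[2,1].round(4))
print('shift',(M.T@(g-(.003+bk)*M[:,2]-s['tcp_pos'])).round(4),'tcp',s['tcp_pos'].round(4))
E
python3 -m inch '[{"linear":[0,0,0],"turn":0,"gripper":0}]'>/dev/null
python3 go.py .605 -.242 .253 .08; python3 go.py .605 -.242 .253 0
```

```text
7.175 tilt 33.42 az z -19.38 az -y -19.47 yz -0.0011
shift [0.0061 0.0198 0.1922] tcp [ 0.4638 -0.1714  0.4794]
7.175 tilt 33.42 az z -19.38 az -y -19.47 yz -0.0011
shift [0.0061 0.0198 0.2722] tcp [ 0.4638 -0.1714  0.4794]
```

```bash

python3 -m inch '[{"linear":[0.002,0.005,0.048],"turn":0,"gripper":0},{"linear":[0.004,0.01,0.096],"turn":0,"gripper":0},{"linear":[0.006,0.015,0.144],"turn":0,"gripper":0},{"linear":[0.006,0.02,0.18],"turn":0,"gripper":0},{"linear":[0.006,0.02,0.192],"turn":0,"gripper":0},{"linear":[0.006,0.02,0.192],"turn":0,"gripper":0},{"linear":[0.006,0.02,0.192],"turn":0,"gripper":0}]'
python3 - <<'E'
from h import *
W2=cam('wrist');a=optics.grab_frame('wrist')
cv2.imwrite('pics/w3.png',cv2.resize(a,(800,600)))
h=cv2.cvtColor(a,cv2.COLOR_BGR2HSV);y=cv2.inRange(h,(18,120,50),(36,255,255))
for k in cv2.findContours(y,0,2)[0]:
    if cv2.contourArea(k)>60: print(cv2.contourArea(k),cv2.approxPolyDP(k,1.5,True)[:,0].tolist())
X=np.array([.942,-.335,0]);Y=np.array([.335,.942,0])
for n,x,yy,z in(('TL',-5,25,180),('TR',-5,-25,180),('BL',-5,25,0),('BR',-5,-25,0),('TLb',5,25,180),('TRb',5,-25,180)):
    P=np.array([.605,-.242,.108])+X*x/1e3+Y*yy/1e3+[0,0,z/1e3]
    print(n,proj(W2,P).round(1))
E
python3 go.py .605 -.242 .253 0
```

```text
time_s: 8.05
tcp_pos: [0.5599, -0.2261, 0.3206]
orientation: [2.88, -0.494, 0.861]
contact_force: [0.1, 0.1, -0.1]
grip_width: 0.0854
grip_force: 0.0
580.0 [[354, 298], [348, 283], [344, 282], [346, 279], [315, 286], [318, 294], [349, 305]]
415.0 [[418, 277], [421, 283], [440, 288], [444, 279], [450, 277], [460, 278], [478, 286], [490, 297], [482, 276]]
3214.5 [[294, 178], [221, 182], [222, 196], [242, 234], [279, 231], [296, 191]]
TL [222.2 192.8]
TR [296.4 192.9]
BL [241.4 233.5]
BR [279.4 233.6]
TLb [222.9 178.8]
TRb [295.9 179. ]
8.1 tilt 33.28 az z -19.36 az -y -19.47 yz -0.0013
shift [ 0.0031 -0.      0.0797] tcp [ 0.5597 -0.2261  0.3205]
```

View pics/w3.png

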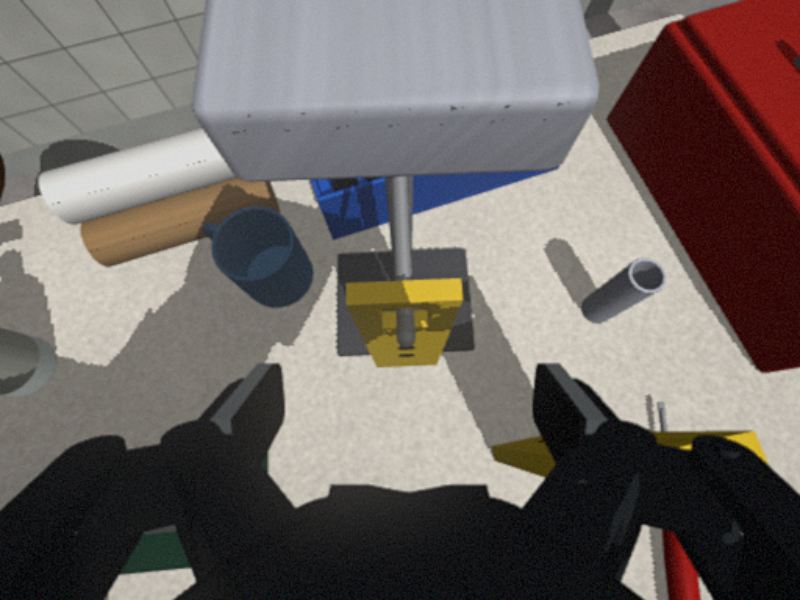

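The wrist view has the plate at (405,325), centred between the fingers, and the projections agree to about 1 px. The plate looks slightly yawed, so I'll fit that before closing in.

```bash
python3 - <<'E'
from h import *
from scipy.optimize import least_squares
W=cam('wrist');a=optics.grab_frame('wrist')
h=cv2.cvtColor(a,cv2.COLOR_BGR2HSV);y=cv2.inRange(h,(18,120,50),(36,255,255))
k=max(cv2.findContours(y,0,2)[0],key=cv2.contourArea)[:,0]
# fit straight edges from contour: top edge row by column, bottom edge likewise
top=np.array([(u,k[k[:,0]==u][:,1].min()) for u in range(226,291) if (k[:,0]==u).any()])
bot=np.array([(u,k[k[:,0]==u][:,1].max()) for u in range(246,277) if (k[:,0]==u).any()])
pt=np.polyfit(*top.T,1);pb=np.polyfit(*bot.T,1);print('slopes',pt,pb)
def corners(v):
    X=np.array([np.cos(v[2]),np.sin(v[2]),0]);Y=np.array([-X[1],X[0],0])
    return [proj(W,np.array([v[0],v[1],.108])+X*x+Y*yy+[0,0,z]) for x,yy,z in((.005,.025,.18),(.005,-.025,.18),(-.005,.025,0),(-.005,-.025,0))]
obs=np.array([(222,np.polyval(pt,222)),(295.5,np.polyval(pt,295.5)),(241.8,np.polyval(pb,241.8)+.5),(279.5,np.polyval(pb,279.5)+.5)])
f=least_squares(lambda v:(np.array(corners(v))-obs).ravel(),[.605,-.242,-.34]);print(f.x,np.degrees(f.x[2]),f.fun.round(1))
E
```

```text
slopes [-1.02023082e-03  2.08089061e+02] [ -0.61139793 354.78951549]
[ 0.60048248 -0.24085017 -0.16486748] -9.446210696727611 [  0.2 -16.6  -0.8 -28.6   0.7  32.8   0.6  49.2]
```

```bash
python3 - <<'E'
from h import *
from scipy.optimize import least_squares
W=cam('wrist');a=optics.grab_frame('wrist')
h=cv2.cvtColor(a,cv2.COLOR_BGR2HSV);y=cv2.inRange(h,(18,120,50),(36,255,255))
k=max(cv2.findContours(y,0,1)[0],key=cv2.contourArea)[:,0]
top=np.array([(u,k[k[:,0]==u][:,1].min()) for u in range(226,291)])
bot=np.array([(u,k[k[:,0]==u][:,1].max()) for u in range(246,277)])
pt=np.polyfit(*top.T,1);pb=np.polyfit(*bot.T,1);print('slopes',pt,pb)
def corners(v):
    X=np.array([np.cos(v[2]),np.sin(v[2]),0]);Y=np.array([-X[1],X[0],0])
    return [proj(W,np.array([v[0],v[1],.108])+X*x+Y*yy+[0,0,z]) for x,yy,z in((.005,.025,.18),(.005,-.025,.18),(-.005,.025,0),(-.005,-.025,0))]
obs=np.array([(222,np.polyval(pt,222)),(295.5,np.polyval(pt,295.5)),(241.8,np.polyval(pb,241.8)+.5),(279.5,np.polyval(pb,279.5)+.5)])
f=least_squares(lambda v:(np.array(corners(v))-obs).ravel(),[.605,-.242,-.34]);print(f.x,np.degrees(f.x[2]),f.fun.round(1))
E
```

```text
slopes [-4.24825175e-02  1.89914336e+02] [-4.23387097e-02  2.43727823e+02]
[ 0.60474512 -0.24186396 -0.29429718] -16.861986367512642 [ 0.3 -0.1 -0.1 -0.1 -0.3  0.3 -0.   0.2]
```

Plate pose: (0.605, -0.242), yaw -16.9°. The fingers are within 2.5° of that. Advancing and gripping.

```bash

python3 -m inch '[{"linear":[0.001,0,0.025],"turn":0,"gripper":0},{"linear":[0.002,0,0.05],"turn":0,"gripper":0},{"linear":[0.003,0,0.07],"turn":0,"gripper":0},{"linear":[0.003,0,0.08],"turn":0,"gripper":0},{"linear":[0.003,0,0.08],"turn":0,"gripper":0},{"linear":[0.003,0,0.08],"turn":0,"gripper":0}]'
python3 -m inch '[{"linear":[0,0,0],"turn":0,"gripper":0.3},{"linear":[0,0,0],"turn":0,"gripper":0.4},{"linear":[0,0,0],"turn":0,"gripper":0.6},{"linear":[0,0,0],"turn":0,"gripper":0.8},{"linear":[0,0,0],"turn":0,"gripper":1},{"linear":[0,0,0],"turn":0,"gripper":1}]' 50
python3 go.py .605 -.242 .253 0
python3 go.py .605 -.242 .272 0
python3 go.py .5250 -.2135 .272 0
```

```text
time_s: 8.95
tcp_pos: [0.6031, -0.2415, 0.2541]
orientation: [2.881, -0.495, 0.859]
contact_force: [-0.1, 0.4, -0.6]
grip_width: 0.0856
grip_force: 0.0
time_s: 9.7
tcp_pos: [0.6035, -0.2416, 0.2539]
orientation: [2.88, -0.495, 0.859]
contact_force: [-0.8, 1.6, 5.1]
grip_width: 0.0494
grip_force: 51.4
9.7 tilt 33.2 az z -19.34 az -y -19.48 yz -0.0016
shift [ 0.0009 -0.0001 -0.0014] tcp [ 0.6035 -0.2416  0.2539]
9.7 tilt 33.2 az z -19.34 az -y -19.48 yz -0.0016
shift [ 0.0113 -0.0001 -0.0173] tcp [ 0.6035 -0.2416  0.2539]
9.7 tilt 33.2 az z -19.34 az -y -19.48 yz -0.0016
shift [-0.0598 -0.0003 -0.0638] tcp [ 0.6035 -0.2416  0.2539]
```

Gripped: 49 mm opening, 51 N. Now I'll lift 19 mm and draw it off 85 mm.

```bash

python3 -m inch '[{"linear":[0.0035,0,-0.0053],"turn":0,"gripper":1},{"linear":[0.007,0,-0.0106],"turn":0,"gripper":1},{"linear":[0.0104,0,-0.0159],"turn":0,"gripper":1},{"linear":[0.0104,0,-0.0159],"turn":0,"gripper":1},{"linear":[0.0104,0,-0.0159],"turn":0,"gripper":1}]'
python3 - <<'E'
from h import *
a=optics.grab_frame('scene');cv2.imwrite('pics/s2.png',cv2.resize(a[100:240,150:300],(800,746)[:2] if 0 else (640,597),interpolation=cv2.INTER_CUBIC))
E
```

```text
time_s: 10.32
tcp_pos: [0.603, -0.2415, 0.272]
orientation: [2.882, -0.495, 0.857]
contact_force: [-0.1, 0.1, -1.7]
grip_width: 0.0491
grip_force: 51.6
```

View pics/s2.png

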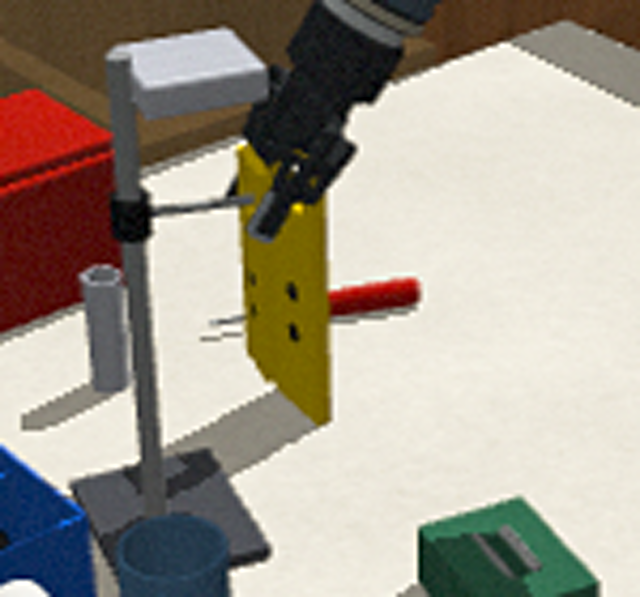

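The crop shows the plate (edge at (245,160)–(262,375)) held and raised on the hook, with the gripper clear of the hood. The wrist force is -1.7 N, which matches the plate's weight. Drawing off.

```bash

python3 -m inch '[{"linear":[-0.013,0.0007,-0.0085],"turn":0,"gripper":1},{"linear":[-0.03,0.0014,-0.02],"turn":0,"gripper":1},{"linear":[-0.05,0.0024,-0.033],"turn":0,"gripper":1},{"linear":[-0.071,0.0037,-0.0465],"turn":0,"gripper":1},{"linear":[-0.071,0.0037,-0.0465],"turn":0,"gripper":1}]'
python3 go.py .555 -.011 .29 0;  python3 st.py
```

```text
time_s: 11.0
tcp_pos: [0.5209, -0.2164, 0.2722]
orientation: [2.882, -0.496, 0.857]
contact_force: [0.4, 0.1, -1.6]
grip_width: 0.0491
grip_force: 51.9
11.0 tilt 33.09 az z -19.34 az -y -19.5 yz -0.0018
shift [-0.021  -0.205  -0.0375] tcp [ 0.5209 -0.2164  0.2722]
[-0.519  0.16   1.962  0.224  0.459  1.22 ] [ 0.5209 -0.2164  0.2722]
[[ 0.789 -0.334  0.515]
 [-0.281 -0.943 -0.181]
 [ 0.546 -0.002 -0.838]]
```

```bash
python3 -c "
from h import *
s=r.state();M=R.from_rotvec(s['orientation']).as_matrix();np.save('u.npy',M.T@[0,0,1]);print(M.T@[0,0,1])"
python3 -m inch '[{"linear":[-0.004,-0.035,-0.007],"turn":-1,"gripper":1},{"linear":[-0.008,-0.07,-0.014],"turn":-2,"gripper":1},{"linear":[-0.012,-0.11,-0.022],"turn":-3,"gripper":1},{"linear":[-0.016,-0.15,-0.03],"turn":-4,"gripper":1},{"linear":[-0.019,-0.185,-0.036],"turn":-4.5,"gripper":1},{"linear":[-0.021,-0.205,-0.038],"turn":-4.5,"gripper":1},{"linear":[-0.021,-0.205,-0.038],"turn":-4.5,"gripper":1},{"linear":[-0.021,-0.205,-0.038],"turn":-4.5,"gripper":1}]'
python3 - <<'E'
from h import *
W=cam('wrist');a=optics.grab_frame('wrist');b=optics.grab_frame('scene');c=optics.grab_frame('top')
s=r.state();M=R.from_rotvec(s['orientation']).as_matrix();u=M@np.load('u.npy')
print('up',u.round(4),'y',M[:,1].round(4))
g=s['tcp_pos']+.003*M[:,2];lo=g-.145*u;print('grasp',g,'low end',lo)
np.save('s3.npy',b);np.save('t3.npy',c);np.save('w3.npy',a)
p=np.zeros((600,800,3),np.uint8)
p[:,:400]=cv2.resize(b[130:280,210:310],(400,600),interpolation=cv2.INTER_CUBIC);p[:,400:]=cv2.resize(a[100:350,190:357],(400,600),interpolation=cv2.INTER_CUBIC)
cv2.imwrite('pics/p3.png',p)
E
```

```text
[ 0.54597027 -0.00183323 -0.83780254]
time_s: 12.0
tcp_pos: [0.5543, -0.0111, 0.2929]
orientation: [2.879, -0.379, 0.845]
contact_force: [-0.3, -0.7, -1.4]
grip_width: 0.0489
grip_force: 52.2
up [0.0125 0.0412 0.9991] y [-0.2716 -0.9615  0.0412]
grasp [ 0.55564545 -0.0119739   0.29048348] low end [ 0.55383857 -0.01794495  0.14561774]
```

View pics/p3.png

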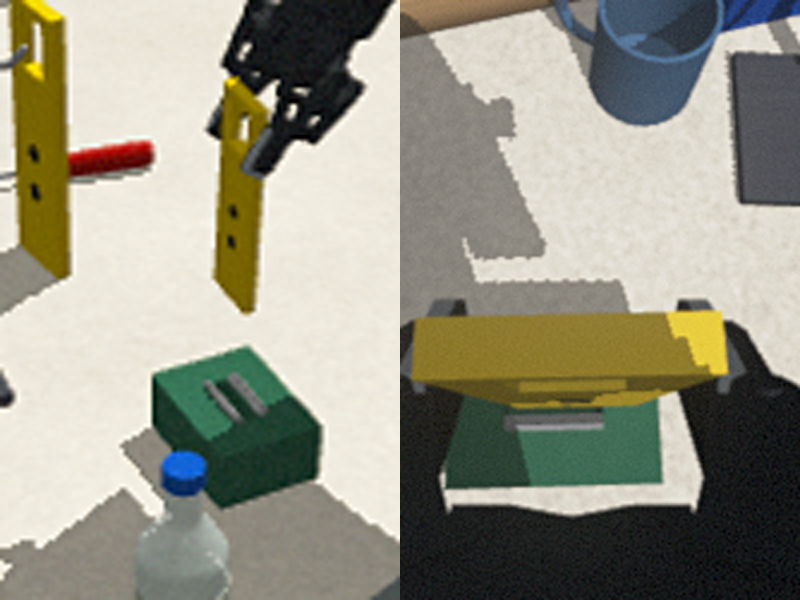

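The left panel shows the plate held upright above the green stand, lower end near (235,300), with the lips at (235,395). The right panel shows the wrist view, with the slot lips about parallel to the plate. I'll check the models of both against these pixels.

```bash
python3 - <<'E'
from h import *
S=cam('scene');W=cam('wrist');T=cam('top')
cs=lambda P:((proj(S,P)-[210,130])*4).round(0)
cw=lambda P:((proj(W,P)-[190,100])*2.4).round(0)+[400,0]
s=r.state();M=R.from_rotvec(s['orientation']).as_matrix();u=M@np.load('u.npy');Y=-M[:,1];X=np.cross(Y,u)
lo=s['tcp_pos']+.003*M[:,2]-.145*u
for z in(0,.18):
  for x in(-5,5):
    for y in(-25,25):
      P=lo+X*x/1e3+Y*y/1e3+u*z;print('plate',z,x,y,cs(P),cw(P))
a=np.radians(-14);X=np.array([np.cos(a),np.sin(a),0]);Y=np.array([-X[1],X[0],0])
for x in(-45,45):
  for y in(-60,60):
    P=np.array([.5548,-.0107,.052])+X*x/1e3+Y*y/1e3;print('stand',x,y,cs(P),cw(P),proj(T,P).round(1))
for x in(-7,7,-13,13):
  for y in(-27.5,27.5):
    P=np.array([.5548,-.0107,.052 if abs(x)<8 else .058])+X*x/1e3+Y*y/1e3;print('lip',x,y,cs(P),cw(P))
def corn(img,lo,hi,roi):
    h=cv2.cvtColor(img,cv2.COLOR_BGR2HSV);m=cv2.inRange(h,lo,hi);z=np.zeros_like(m);x0,y0,x1,y1=roi;z[y0:y1,x0:x1]=m[y0:y1,x0:x1]
    k=max(cv2.findContours(z,0,1)[0],key=cv2.contourArea);return cv2.approxPolyDP(k,1.5,True)[:,0]
print('obs plate scene',((corn(np.load('s3.npy'),(18,110,50),(36,255,255),(255,140,285,215))-[210,130]+.5)*4).tolist())
print('obs stand scene',((corn(np.load('s3.npy'),(60,60,20),(90,255,255),(240,210,295,260))-[210,130]+.5)*4).tolist())
w=np.load('w3.npy')
print('obs stand wrist',((corn(w,(60,60,20),(90,255,255),(190,230,340,330))-[190,100]+.5)*2.4).round().tolist())
E
```

```text
plate 0 -5 -25 [224. 275.] [627. 404.]
plate 0 -5 25 [254. 311.] [510. 404.]
plate 0 5 -25 [213. 278.] [626. 380.]
plate 0 5 25 [242. 314.] [511. 380.]
plate 0.18 -5 -25 [235.  75.] [717. 376.]
plate 0.18 -5 25 [267. 108.] [409. 376.]
plate 0.18 5 -25 [223.  78.] [713. 314.]
plate 0.18 5 25 [255. 111.] [413. 314.]
stand -45 -60 [248. 341.] [660. 482.] [272.8 223. ]
stand -45 60 [322. 422.] [441. 490.] [237.6 213.4]
stand 45 -60 [150. 370.] [649. 319.] [279.8 196.7]
stand 45 60 [221. 454.] [446. 324.] [244.9 187.3]
lip -7 -27.5 [226. 375.] [598. 412.]
lip -7 27.5 [260. 412.] [501. 415.]
lip 7 -27.5 [211. 379.] [597. 386.]
lip 7 27.5 [244. 417.] [501. 389.]
lip -13 -27.5 [233. 367.] [600. 423.]
lip -13 27.5 [267. 404.] [501. 426.]
lip 13 -27.5 [204. 375.] [598. 375.]
lip 13 27.5 [238. 413.] [501. 378.]
obs plate scene [[230.0, 78.0], [222.0, 102.0], [214.0, 278.0], [250.0, 310.0], [262.0, 182.0], [238.0, 166.0], [266.0, 126.0], [266.0, 110.0]]
obs stand scene [[250.0, 350.0], [154.0, 378.0], [158.0, 430.0], [174.0, 450.0], [190.0, 446.0], [210.0, 458.0], [206.0, 490.0], [222.0, 506.0], [314.0, 474.0], [318.0, 426.0]]
obs stand wrist [[47.0, 455.0], [47.0, 486.0], [260.0, 481.0], [256.0, 402.0], [236.0, 409.0], [203.0, 409.0], [203.0, 431.0], [107.0, 433.0], [102.0, 428.0], [107.0, 412.0], [198.0, 409.0], [114.0, 412.0], [66.0, 397.0]]
```

The plate model agrees with the scene view, but the stand estimates differ by a few mm between cameras. I'll go down to about 9 mm above the lips and compare the plate and slot directly there.

```bash
cat > low.py <<'E'
from h import *
import sys
t=np.array([float(v) for v in sys.argv[1:4]])
s=r.state();M=R.from_rotvec(s['orientation']).as_matrix();u=M@np.load('u.npy');lo=s['tcp_pos']+.003*M[:,2]-.145*u
print(s['time_s'],'low',lo.round(4),'force',s['contact_force'].round(1),'shift',(M.T@(t-lo)).round(4))
E
python3 low.py .5548 -.0107 .067
```

```text
12.15 low [ 0.5538 -0.0179  0.1456] force [-1.2 -0.4 -2.1] shift [-0.0435 -0.0105  0.065 ]
```

```bash

python3 -m inch '[{"linear":[-0.011,-0.003,0.016],"turn":0,"gripper":1},{"linear":[-0.022,-0.006,0.032],"turn":0,"gripper":1},{"linear":[-0.034,-0.009,0.05],"turn":0,"gripper":1},{"linear":[-0.04,-0.0105,0.06],"turn":0,"gripper":1},{"linear":[-0.0435,-0.0105,0.065],"turn":0,"gripper":1},{"linear":[-0.0435,-0.0105,0.065],"turn":0,"gripper":1},{"linear":[-0.0435,-0.0105,0.065],"turn":0,"gripper":1}]'
python3 low.py .5548 -.0107 .067
python3 - <<'E'
from h import *
b=optics.grab_frame('scene');c=optics.grab_frame('wrist');np.save('s4.npy',b)
p=np.zeros((600,800,3),np.uint8)
p[:,:480]=cv2.resize(b[195:265,242:298],(480,600),interpolation=cv2.INTER_CUBIC);p[:384,480:]=cv2.resize(c[240:360,210:310],(320,384),interpolation=cv2.INTER_CUBIC)
cv2.imwrite('pics/p4.png',p)
E
```

```text
time_s: 13.02
tcp_pos: [0.5554, -0.0036, 0.2151]
orientation: [2.879, -0.38, 0.847]
contact_force: [-0.9, -0.5, -1.6]
grip_width: 0.0493
grip_force: 52.2
13.025 low [ 0.5552 -0.0101  0.0677] force [-0.9 -0.5 -1.6] shift [-0.0006  0.0007  0.0005]
```

View pics/p4.png

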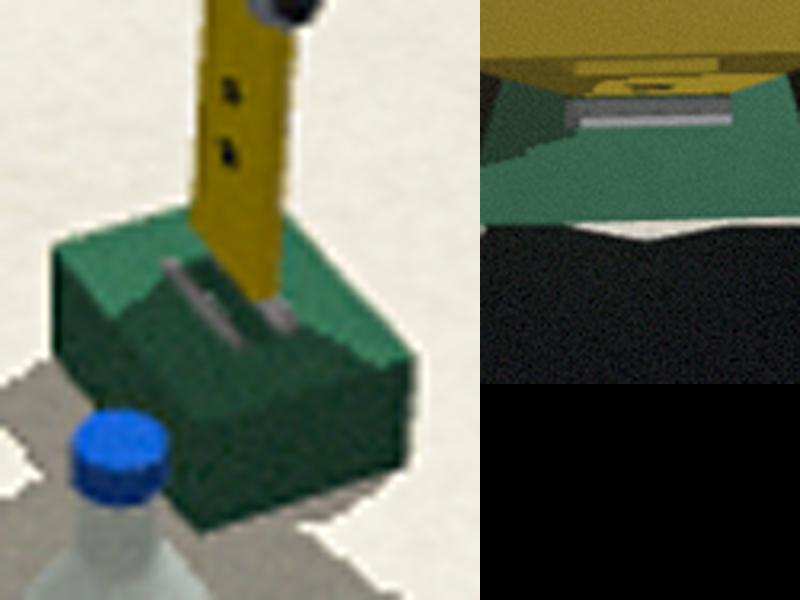

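The left panel shows the plate end at (190,220)–(278,298) and the lips at (162,260)–(243,345) and (298,325). In the right panel, the plate bottom spans about 590–740 and the lips 567–732. Both views say the plate must move about 5 mm toward the stand's +y. I'll measure this numerically.

```bash
python3 - <<'E'
from h import *
W=cam('wrist');a=optics.grab_frame('wrist');np.save('w4.npy',a)
h=cv2.cvtColor(a,cv2.COLOR_BGR2HSV)
y=cv2.inRange(h,(15,100,40),(38,255,255))
print('plate bottom row per col',[(u,int(np.flatnonzero(y[:,u]).max())) for u in range(206,302,3) if y[:,u].any()])
for v in range(266,282,2):
    l=cv2.inRange(h,(0,0,55),(180,60,255))[v,225:305];f=np.flatnonzero(l)
    print(v,(f.min()+225,f.max()+225,len(f)) if len(f) else None)
s=r.state();M=R.from_rotvec(s['orientation']).as_matrix();u=M@np.load('u.npy');Y=-M[:,1];X=np.cross(Y,u)
lo=s['tcp_pos']+.003*M[:,2]-.145*u
for x in(-5,5):
    for yy in(-25,25): print('pred',x,yy,proj(W,lo+X*x/1e3+Y*yy/1e3).round(1))
E
```

```text
plate bottom row per col [(206, 261), (209, 262), (212, 263), (215, 264), (218, 264), (221, 265), (224, 265), (227, 266), (230, 267), (233, 268), (236, 269), (239, 269), (242, 270), (245, 269), (248, 269), (251, 269), (254, 269), (257, 269), (260, 269), (263, 269), (266, 269), (269, 269), (272, 269), (275, 269), (278, 269), (281, 269), (284, 269), (287, 269), (290, 267), (293, 266), (296, 265), (299, 264)]
266 None
268 None
270 (np.int64(258), np.int64(287), 23)
272 (np.int64(236), np.int64(287), 52)
274 (np.int64(236), np.int64(287), 52)
276 (np.int64(236), np.int64(288), 53)
278 (np.int64(236), np.int64(288), 53)
280 None
pred -5 -25 [284.5 268.3]
pred -5 25 [236.  268.2]
pred 5 -25 [284.2 258.3]
pred 5 25 [236.3 258.3]
```

```bash
python3 - <<'E'
from h import *
W=cam('wrist');a=np.radians(-14);X=np.array([np.cos(a),np.sin(a),0]);Y=np.array([-X[1],X[0],0])
for x,z in((-7,52),(-13,58),(-15,56)):
  for y in(-27.5,27.5): print(x,z,y,proj(W,np.array([.5548,-.0107,z/1e3])+X*x/1e3+Y*y/1e3).round(1))
for y in(-60,60): print('block',proj(W,np.array([.5548,-.0107,.052])+X*-.045+Y*y/1e3).round(1))
w=np.load('w4.npy');h=cv2.cvtColor(w,cv2.COLOR_BGR2HSV);g=cv2.inRange(h,(60,60,20),(90,255,255))
print('obs block near edge',[(u,int(np.flatnonzero(g[:,u]).max())) for u in (215,225,235,290,300)])
for v in (238,260,284): print('lip rows col',v,w[266:286,v].mean(1).round().astype(int).tolist())
E
python3 low.py .5548 -.0107 .067
```

```text
-7 52 -27.5 [285.8 269.9]
-7 52 27.5 [235.2 271.4]
-13 58 -27.5 [286.9 275.6]
-13 58 27.5 [234.9 277.3]
-15 56 -27.5 [286.8 277.6]
-15 56 27.5 [235.  279.2]
block [318.6 306.6]
block [203.6 310.8]
obs block near edge [(215, 354), (225, 381), (235, 363), (290, 365), (300, 369)]
lip rows col 238 [63, 60, 60, 54, 51, 61, 79, 80, 80, 79, 79, 77, 77, 65, 57, 50, 45, 74, 81, 80]
lip rows col 260 [70, 57, 83, 69, 59, 86, 98, 90, 89, 86, 122, 141, 149, 110, 80, 77, 77, 81, 77, 76]
lip rows col 284 [106, 105, 92, 59, 64, 86, 94, 89, 92, 102, 139, 153, 126, 90, 83, 84, 78, 83, 79, 81]
13.175 low [ 0.5552 -0.01    0.0676] force [-0.7  0.6 -1.3] shift [-0.0005  0.0008  0.0005]
```

```bash
python3 low.py .5562 -.0076 .0676;python3 low.py .5562 -.0076 .027
```

```text
13.175 low [ 0.5552 -0.01    0.0676] force [-0.7  0.6 -1.3] shift [ 0.0003 -0.0026  0.0001]
13.175 low [ 0.5552 -0.01    0.0676] force [-0.7  0.6 -1.3] shift [-0.0218 -0.0042  0.0341]
```

```bash

python3 -m inch '[{"linear":[0.0003,-0.0026,0],"turn":0,"gripper":1},{"linear":[-0.004,-0.0029,0.0065],"turn":0,"gripper":1},{"linear":[-0.007,-0.0031,0.0115],"turn":0,"gripper":1},{"linear":[-0.01,-0.0033,0.016],"turn":0,"gripper":1},{"linear":[-0.01,-0.0033,0.016],"turn":0,"gripper":1}]'
python3 low.py .5562 -.0076 .027
```

```text
time_s: 13.8
tcp_pos: [0.5559, -0.0011, 0.1948]
orientation: [2.88, -0.379, 0.844]
contact_force: [-0.3, 0.6, -1.2]
grip_width: 0.0492
grip_force: 52.3
13.8 low [ 0.5555 -0.0076  0.0475] force [-0.3  0.6 -1.2] shift [-0.0105 -0.001   0.0175]
```

```bash

python3 -m inch '[{"linear":[-0.003,-0.0003,0.0045],"turn":0,"gripper":1},{"linear":[-0.006,-0.0006,0.009],"turn":0,"gripper":1},{"linear":[-0.009,-0.0008,0.0135],"turn":0,"gripper":1},{"linear":[-0.0105,-0.001,0.0175],"turn":0,"gripper":1},{"linear":[-0.0105,-0.001,0.0175],"turn":0,"gripper":1}]'
python3 low.py .5562 -.0076 .012
```

```text
time_s: 14.42
tcp_pos: [0.5566, -0.0013, 0.1745]
orientation: [2.879, -0.379, 0.843]
contact_force: [-0.9, -3.1, -4.0]
grip_width: 0.0492
grip_force: 52.8
14.425 low [ 0.5561 -0.0079  0.0271] force [-0.9 -3.1 -4. ] shift [-0.0082 -0.001   0.0127]
```

A light side contact toward +y (3 N), so I'll ease 1.5 mm the other way while descending.

```bash

python3 -m inch '[{"linear":[0,0.0015,0],"turn":0,"gripper":1},{"linear":[-0.002,0.0012,0.003],"turn":0,"gripper":1},{"linear":[-0.004,0.001,0.006],"turn":0,"gripper":1},{"linear":[-0.0055,0.0009,0.0085],"turn":0,"gripper":1},{"linear":[-0.0055,0.0009,0.0085],"turn":0,"gripper":1}]'
python3 low.py .556 -.0092 .012
```

```text
time_s: 15.05
tcp_pos: [0.5564, -0.0023, 0.1647]
orientation: [2.879, -0.379, 0.845]
contact_force: [0.5, 0.7, -1.6]
grip_width: 0.0493
grip_force: 52.4
15.05 low [ 0.5561 -0.0089  0.0173] force [ 0.5  0.7 -1.6] shift [-0.0029  0.0002  0.0044]
```

Force-free at 5 mm above the floor. Going down slowly to contact.

```bash

python3 -m inch '[{"linear":[-0.0007,0,0.001],"turn":0,"gripper":1},{"linear":[-0.0013,0,0.002],"turn":0,"gripper":1},{"linear":[-0.0017,0,0.0026],"turn":0,"gripper":1},{"linear":[-0.0017,0,0.0026],"turn":0,"gripper":1}]'
python3 -m inch '[{"linear":[-0.0006,0,0.0009],"turn":0,"gripper":1},{"linear":[-0.0006,0,0.0009],"turn":0,"gripper":1}]'
python3 low.py .556 -.0092 .012
```

```text
time_s: 15.55
tcp_pos: [0.5565, -0.0025, 0.1618]
orientation: [2.879, -0.379, 0.845]
contact_force: [0.3, -0.6, -1.9]
grip_width: 0.0495
grip_force: 52.4
time_s: 15.8
tcp_pos: [0.5564, -0.0025, 0.1607]
orientation: [2.879, -0.379, 0.845]
contact_force: [0.0, 0.2, -1.3]
grip_width: 0.0494
grip_force: 52.4
15.8 low [ 0.5562 -0.0091  0.0134] force [ 0.   0.2 -1.3] shift [-0.0008  0.0001  0.0011]
```

```bash

python3 -m inch '[{"linear":[-0.0006,0,0.0009],"turn":0,"gripper":1},{"linear":[-0.0006,0,0.0009],"turn":0,"gripper":1}]' | grep -E "tcp|contact"
python3 -m inch '[{"linear":[-0.0005,0,0.0008],"turn":0,"gripper":1},{"linear":[-0.0005,0,0.0008],"turn":0,"gripper":1}]' | grep -E "tcp|contact"
```

```text
tcp_pos: [0.5564, -0.0026, 0.1596]
contact_force: [0.3, 0.2, -2.9]
tcp_pos: [0.5567, -0.0027, 0.1591]
contact_force: [-0.5, -1.1, 2.2]
```

```bash

python3 -m inch '[{"linear":[-0.0005,0,0.0008],"turn":0,"gripper":1},{"linear":[-0.0005,0,0.0008],"turn":0,"gripper":1}]' | grep -E "tcp|contact"
python3 low.py .556 -.0092 .012
```

```text
tcp_pos: [0.5572, -0.0028, 0.1589]
contact_force: [-1.7, -1.2, 10.0]
16.55 low [ 0.5573 -0.0094  0.0116] force [-1.7 -1.2 10. ] shift [-0.0009  0.0002 -0.0011]
```

The lower end rests on the floor with 10 N of reaction. Softening the grip, then releasing gradually.

```bash

python3 -m inch '[{"linear":[0,0,0],"turn":0,"gripper":1},{"linear":[0,0,0],"turn":0,"gripper":0.42},{"linear":[0,0,0],"turn":0,"gripper":0.4},{"linear":[0,0,0],"turn":0,"gripper":0.38},{"linear":[0,0,0],"turn":0,"gripper":0.36},{"linear":[0,0,0],"turn":0,"gripper":0.3},{"linear":[0,0,0],"turn":0,"gripper":0.15},{"linear":[0,0,0],"turn":0,"gripper":0}]' 20
python3 -m inch '[{"linear":[0,0,0],"turn":0,"gripper":0},{"linear":[0,0,0],"turn":0,"gripper":0},{"linear":[0,0,0],"turn":0,"gripper":0}]'
python3 - <<'E'
from h import *
b=optics.grab_frame('scene');c=optics.grab_frame('wrist')
p=np.zeros((600,800,3),np.uint8)
p[:,:400]=cv2.resize(b[130:280,210:310],(400,600),interpolation=cv2.INTER_CUBIC);p[:300,400:]=cv2.resize(c,(400,300))
cv2.imwrite('pics/p5.png',p)
E
```

```text
time_s: 17.55
tcp_pos: [0.5565, -0.0026, 0.1578]
orientation: [2.879, -0.379, 0.845]
contact_force: [1.2, -0.0, 0.7]
grip_width: 0.0855
grip_force: 0.0
time_s: 17.92
tcp_pos: [0.5565, -0.0027, 0.1579]
orientation: [2.879, -0.379, 0.845]
contact_force: [-0.6, 0.6, 0.3]
grip_width: 0.0852
grip_force: 0.0
```

View pics/p5.png

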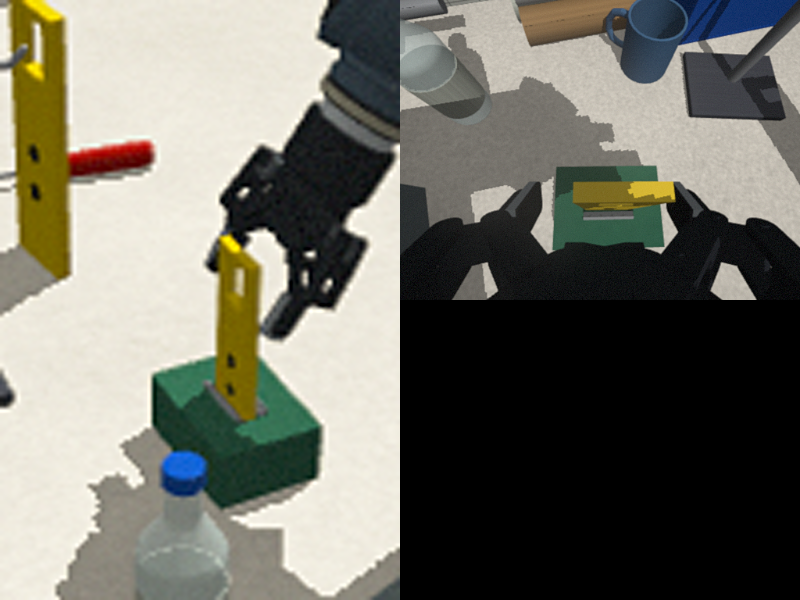

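The scene panel shows the plate standing upright in the slot at (238,330), with the gripper open. The wrist panel shows it nearer the right finger, so I'll centre the fingers by 7 mm before backing out.

```bash

python3 -m inch '[{"linear":[0,0.004,0],"turn":0,"gripper":0},{"linear":[0,0.007,0],"turn":0,"gripper":0},{"linear":[0,0.007,-0.02],"turn":0,"gripper":0},{"linear":[0,0.007,-0.045],"turn":0,"gripper":0},{"linear":[0,0.007,-0.08],"turn":0,"gripper":0},{"linear":[0,0.007,-0.12],"turn":0,"gripper":0},{"linear":[0,0.007,-0.16],"turn":0,"gripper":0},{"linear":[0,0.007,-0.16],"turn":0,"gripper":0}]'
python3 - <<'E'
from h import *
b=optics.grab_frame('scene')
h=cv2.cvtColor(b,cv2.COLOR_BGR2HSV);y=cv2.inRange(h,(18,110,50),(36,255,255));y[:,:255]=0;y[240:]=0;y[:,290:]=0
k=max(cv2.findContours(y,0,2)[0],key=cv2.contourArea);print(cv2.approxPolyDP(k,1.5,True)[:,0].tolist())
S=cam('scene');a=np.radians(-14);X=np.array([np.cos(a),np.sin(a),0]);Y=np.array([-X[1],X[0],0])
for z in(.058,.192):
  for x,yy in((5,-25),(5,25),(-5,25)): print(z,proj(S,np.array([.5555,-.0117,z])+X*x/1e3+Y*yy/1e3).round(1))
E
```

```text
time_s: 19.02
tcp_pos: [0.472, 0.0198, 0.2946]
orientation: [2.878, -0.379, 0.852]
contact_force: [0.7, -0.5, -0.2]
grip_width: 0.0856
grip_force: 0.0
[[265, 189], [264, 227], [270, 234], [273, 234], [274, 196]]
0.058 [263.3 223.5]
0.058 [270.9 232.1]
0.058 [273.6 231.2]
0.192 [264.3 188.4]
0.192 [272.3 196.5]
0.192 [275.2 195.6]
```

The plate's outline matches a fully seated upright pose to within a pixel or so (worst at its lower edge), and the arm is clear of it.

```bash
python3 -c "
from workcell import r
print(r.job_done())"
```

```text
the job is handed in; nothing more can be done
None
```

The smaller yellow plate is off the hook and stands upright, eye end up, in the green stand's slot. It was lowered until it rested on the slot floor and then released. The job was handed in at about 19 s of robot time with the gripper clear.

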